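# Grade the grinding beads with a stirrer

## Task

Take the steel stirrer by its black handle and stir the beads in the slotted round pan with it until all five small orange beads have dropped through the slots into the white tray below, while the three large blue balls stay in the pan. Then stand the stirrer upright again on its black coaster and let go. Do not touch the beads or balls with the gripper, and leave everything else on the bench alone.

Things in the scene. Friction and masses are not known exactly. Their poses are not given: they have to be found in the camera images.
- pan: Round grading pan on a fixed stand. Origin on the bench under the pan centre, z up. Steel wall: inner radius 95 mm, 4 mm thick, rim 105 mm above the bench. Four slots, 22 mm wide, run from 24 mm from the centre out to the wall along the pan's +x, -x, +y, -y. Under it a flat white catch tray, 250 mm square, walls 25 mm high, is open at the sides.
- pan_deck (a point): Centre of the top of the pan's flat floor: a grey metal deck 210 mm square, 6 mm thick, its top 65 mm above the bench; axes as the pan's.
- stirrer_grip (a point): Middle of the black rubber handle of the stirrer, an upright steel rod 105 mm tall, 0.18 to 0.29 kg, standing on its own foot (34 mm diameter, 26 mm high; shaft 14 mm). The handle is round, 24 mm in diameter, from 50 to 105 mm above the underside of the foot; this point is on the axis at 78 mm. z runs up the shaft. Grip it from above.
- stirrer_foot (a point): Centre of the underside of the stirrer's foot, 78 mm below stirrer_grip along the shaft.
- coaster: Round black rubber coaster, 120 mm in diameter, 4 mm thick, fixed flat on the bench; origin at the centre of its underside. The stirrer's parking place.
- bead0_center (a point): Centre of a small orange smooth ceramic bead, a ball 18 mm in diameter, 12 g; rolls freely, is slippery and drops through the slots. One of five.
- bead1_center (a point): Centre of a small orange smooth ceramic bead, a ball 18 mm in diameter, 12 g; rolls freely, is slippery and drops through the slots. One of five.
- bead2_center (a point): Centre of a small orange smooth ceramic bead, a ball 18 mm in diameter, 12 g; rolls freely, is slippery and drops through the slots. One of five.
- bead3_center (a point): Centre of a small orange smooth ceramic bead, a ball 18 mm in diameter, 12 g; rolls freely, is slippery and drops through the slots. One of five.
- bead4_center (a point): Centre of a small orange smooth ceramic bead, a ball 18 mm in diameter, 12 g; rolls freely, is slippery and drops through the slots. One of five.
- ball0_center (a point): Centre of a large blue ceramic ball, 36 mm in diameter, 90 g; smooth, rolls freely, too big for the slots (it may sink 4 mm into one and can be pushed out again). One of three.
- ball1_center (a point): Centre of a large blue ceramic ball, 36 mm in diameter, 90 g; smooth, rolls freely, too big for the slots (it may sink 4 mm into one and can be pushed out again). One of three.
- ball2_center (a point): Centre of a large blue ceramic ball, 36 mm in diameter, 90 g; smooth, rolls freely, too big for the slots (it may sink 4 mm into one and can be pushed out again). One of three.
- beaker: Bystander, loose, to be left alone: glass beaker, 68 mm wide, 80 mm high; origin at the underside.
- jar: Bystander, loose, to be left alone: amber glass jar, 60 mm wide, 80 mm high; origin at the underside.
- brush: Bystander, loose, to be left alone: brush lying flat, 170 mm long (along its x); origin at the middle of its underside.
- mortar: Bystander, loose, to be left alone: white mortar bowl, 84 mm wide, 50 mm high; origin at the underside.
Mind the look-alikes: they are no part of the job. Leave any brown or pink look-alike of the part that bears ball2_center alone. Leave any green or red look-alike of the part that bears ball0_center alone.

How it is judged:
By the outcome, as a careful person would: the job done as asked, in the order asked, and still so for the second after the job is handed in, with the robot touching nothing.
It also fails if it takes over 72 s, if anything falls off the work surface, if the arm or the gripper's body presses on something with over 40 N, if the wrist force passes 120 N, or if a joint passes its speed limit or range.

## Robot

A 6-joint arm with a two-finger parallel gripper is mounted at the origin on the work surface. World frame = base frame: x ahead of the robot, y to its left, z up, the work surface at z = 0. Lengths are in mm, angles in rad, forces in N, time in s.
With the tool pointing down it reaches from about 275 to 750 mm from the base axis. Payload 10.2 kg.
Tool frame: the origin (TCP) lies midway between the tips of the shut fingers; the grasp point (between the pads) lies 19 mm behind it; z points along the fingers, y is the direction in which the jaws open and shut (so a half turn about z gives the same grasp; the last joint's range is limited). The gripper opens to 85 mm and grips with 20 to 120 N. Pads are 22 mm wide; open, the fingers measure 114 mm over their backs; the gripper's body (76 mm by 85 mm) begins 54 mm behind the grasp point. The pads swing forward as they close: fully open they stand 13 mm farther back than shut.
Start: joints at [-1.571, 0.313, 1.498, -0, 1.331, -0.223], TCP at [115.991, -512.032, 231.294] pointing down, gripper open.
Joint ranges: [-2.94, 2.94], [-0.97, 2.17], [0.19, 2.56], [-1.23, 4.37], [0.02, 3.11], [-2.88, 2.88]. Speed limits (rad/s): [2.39, 2.39, 3.01, 3.14, 3.14, 3.14].

## Interface

Orientations are given as a unit quaternion [w, x, y, z].
In Python, from rig import ctrl gives the robot as it stands.
- The arm moves only by the tool carry_out, never from a script. Its argument "plan" is a list of rows, each a list of 3 entries, a list of its own where there are three numbers: the finger opening in mm, from 0 to 85.4, then the shift along the tool's x, y, z in mm, then the turn, a rotation vector about the tool's x, y, z in units of 6 degrees (1.0 is 6 degrees). In form: [[grip, [x, y, z], [ax, ay, az]], ...]. A call has 1 to 20 rows; each row shifts and turns the commanded pose from where the row before left it, along the tool's axes as they then stand; what a row does not reach is not made up. A row lasts 1/12 s, in which the tool goes at most 41.7 mm and 7.16 degrees, less where a joint would pass 70% of its speed; a pose out of reach is approached as far as the arm can. A call with a gripper value outside its range is refused whole. The fingers move at their own pace and stop on an object; "grip_force" is the grip in N (left out, the last holds). Time passes only in rows, so rows that do not move let the fingers close. It gives the time, the measured TCP pose, the force and the opening at its end, in the units of the state.
- ctrl.sense(): the state, without advancing time (a new reading comes with each control period).
- ctrl.capture(name): name is "side" or "top"; returns a dict with "color" (384x512x3 uint8, blue, green, red), "range_z" (384x512 float32, mm along the optical axis (not along the pixel's ray), 0 where there is no reading), "fx", "fy", "cx", "cy" (pixels), "cam_to_world" (4x4, takes a point from camera to world coordinates). Camera axes: x right, y up, looking along -z (the intrinsics and any distortion apply to the point x, -y, -z); pixel columns grow to the right and rows downward; lengths in mm; the calibration is good to about 2 mm. A picture is of the moment at which its call begins.
- ctrl.finish_job(): hands the job in, once; it reports no verdict.
The state is a dict: "time_s": time; "joints": joint angles; "dq": joint speeds; "tau": joint torques, N m; "eef_pos": TCP position; "ee_rot": TCP orientation; "force": force on the tool from outside, world axes, zero at the start; "wrist_torque": the same for the moment, N m; "grip_width": opening from 0.0 (shut) to 1.0 (fully open).
Only numpy, scipy, OpenCV 4.12 (cv2) and the standard library are available. Lean on these libraries where they do the work, as an engineer would, in place of code of your own. Each camera call takes 0.05 s, during which the arm holds its last target.

## Working session

There is one attempt and no reset: what is moved stays moved. The work goes in short steps, Python scripts to look and compute and a tool call to move; the robot and the scene stay as the last step left them, time stands still between calls to the robot, and variables do not carry over. Pictures are saved under pics/ and viewed, and the job is handed in when it is done.

Besides the shell and the picture viewer there is one more tool, called after ">>>" as name([rows], argument=value, ...), one row to a line, values as JSON. carry_out: Moves the arm, as the interface text tells. Its arguments: {"type":"object","properties":{"plan":{"type":"array"},"grip_force":{"type":"number"}},"required":["plan"]}

```bash
mkdir -p pics; ls; python3 - <<'E'
from rig import ctrl
import cv2
s=ctrl.sense(); print({k:s[k] for k in ['time_s','eef_pos','ee_rot','force','grip_width']})
for n in ['side','top']:
    c=ctrl.capture(n); cv2.imwrite(f'pics/{n}0.png',c['color']); print(n,c['fx'],c['fy'],c['cx'],c['cy'],c['cam_to_world'],[k for k in c])
E
```

```text
pics
{'time_s': 0.0, 'eef_pos': array([ 115.99048735, -511.75474186,  230.74768369]), 'ee_rot': array([-6.42705298e-04,  9.93802632e-01,  1.11157148e-01,  5.57121542e-05]), 'force': array([-0.16508572,  0.83209447,  0.4116827 ]), 'grip_width': 1.0030535253448472}
side 456.3875756906736 456.3875756906736 258.45149673936936 185.8689545921114 [[-9.36489851e-01  1.94931636e-01 -2.91527728e-01  1.91863524e+02]
 [-3.50517903e-01 -4.93888921e-01  7.95745520e-01  9.37893896e+02]
 [ 1.11336613e-02  8.47393292e-01  5.30848991e-01  6.40137484e+02]
 [ 0.00000000e+00  0.00000000e+00  0.00000000e+00  1.00000000e+00]] ['color', 'range_z', 'fx', 'fy', 'cx', 'cy', 'cam_to_world']
top 458.71402219169096 458.71402219169096 242.20848370121482 189.6789632981195 [[ 2.21670428e-02  9.89748930e-01 -1.41087481e-01  3.32068494e+02]
 [-9.99479122e-01  1.86284177e-02 -2.63527278e-02  4.29393020e+01]
 [-2.34543477e-02  1.41598154e-01  9.89646329e-01  1.26870770e+03]
 [ 0.00000000e+00  0.00000000e+00  0.00000000e+00  1.00000000e+00]] ['color', 'range_z', 'fx', 'fy', 'cx', 'cy', 'cam_to_world']
```

View pics/side0.png

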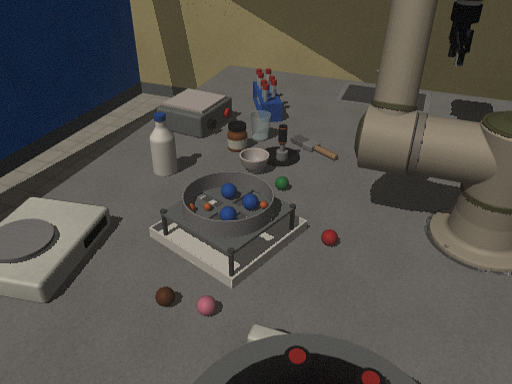

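View pics/top0.png

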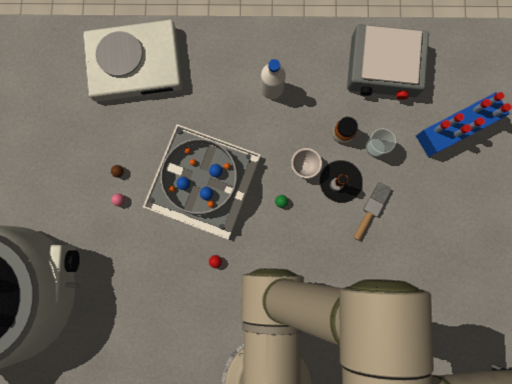

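```bash
cat > h.py <<'E'
import numpy as np, cv2
from rig import ctrl
def ray(c,u,v):
    M=np.array(c['cam_to_world']); d=M[:3,:3]@np.array([(u-c['cx'])/c['fx'],-(v-c['cy'])/c['fy'],-1.]); return M[:3,3],d
def onz(c,u,v,z):
    o,d=ray(c,u,v); return o+d*(z-o[2])/d[2]
def proj(c,p):
    M=np.array(c['cam_to_world']); q=M[:3,:3].T@(np.asarray(p,float)-M[:3,3]); return np.array([c['cx']+c['fx']*q[0]/-q[2],c['cy']-c['fy']*q[1]/-q[2]])
def blobs(c,lo,hi,amin=6,roi=None):
    h=cv2.cvtColor(c['color'],cv2.COLOR_BGR2HSV); m=cv2.inRange(h,lo,hi)
    n,l,s,ce=cv2.connectedComponentsWithStats(m)
    return [(ce[i],s[i]) for i in range(1,n) if s[i][4]>=amin and (roi is None or (roi[0]<ce[i][0]<roi[2] and roi[1]<ce[i][1]<roi[3]))]
def crop(c,x0,y0,x1,y1,k,f): cv2.imwrite(f,cv2.resize(c['color'][y0:y1,x0:x1],None,fx=k,fy=k,interpolation=cv2.INTER_CUBIC))
E
python3 - <<'E'
from h import *
t=ctrl.capture('top'); s=ctrl.capture('side')
crop(t,140,115,270,245,6,'pics/tpan.png'); crop(t,285,105,405,245,4,'pics/tst.png')
crop(s,145,165,315,275,4,'pics/span.png'); crop(s,220,100,345,180,6,'pics/sst.png')
for nm,c,r in [('top',t,(140,115,270,245)),('side',s,(145,165,315,275))]:
  for col,lo,hi,z in [('blue',(105,120,40),(130,255,255),83),('orange',(5,150,90),(16,255,255),74)]:
    for ce,st in blobs(c,lo,hi,6,r): print(nm,col,ce.round(1),st[:5],onz(c,*ce,z).round(0))
E
```

```text
top blue [215.3 170.2] [209 164  14  13 131] [552. 146.  83.]
top blue [182.8 183.1] [177 177  13  13 137] [516. 231.  83.]
top blue [206. 193.] [200 187  13  13 134] [490. 169.  83.]
top orange [186.9 150. ] [184 148   6   5  24] [607. 225.  74.]
top orange [192.2 161.6] [190 159   6   6  26] [575. 210.  74.]
top orange [226.4 165.4] [224 163   6   6  29] [567. 118.  74.]
top orange [171.2 188.2] [169 186   5   6  24] [503. 262.  74.]
top orange [210.1 203.3] [208 201   6   6  29] [465. 158.  74.]
side blue [228.  190.1] [221 183  15  15 165] [556. 145.  83.]
side blue [249.6 201. ] [242 193  16  17 192] [494. 168.  83.]
side blue [227.4 213.2] [220 206  16  14 180] [520. 228.  83.]
side orange [262.8 204.2] [260 201   7   7  39] [467. 157.  74.]
side orange [191.5 205.3] [190 203   4   6  16] [611. 218.  74.]
side orange [206.5 205.9] [204 203   7   7  36] [579. 208.  74.]
```

View pics/tpan.png

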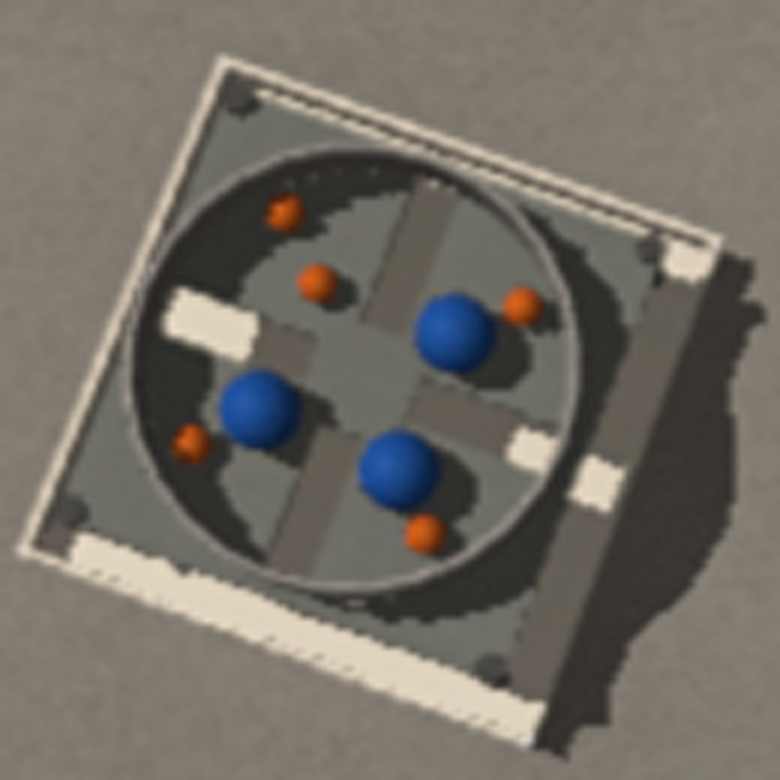

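View pics/tst.png

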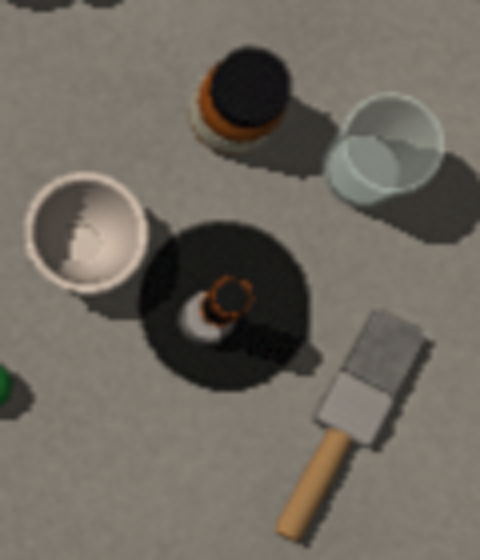

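View pics/sst.png

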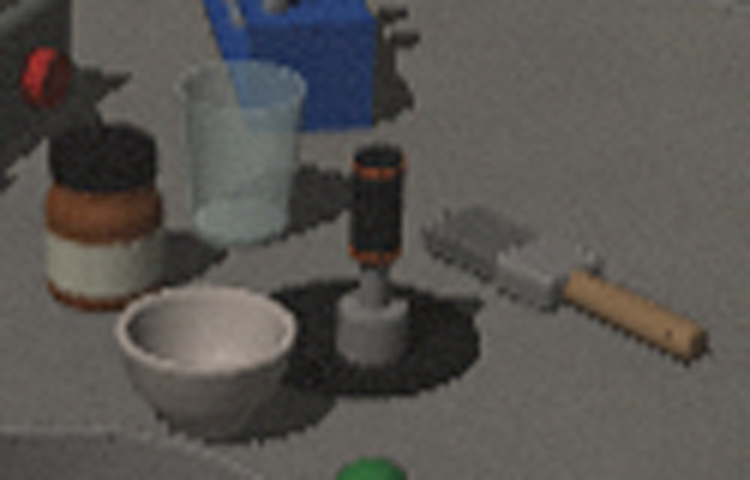

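View pics/span.png

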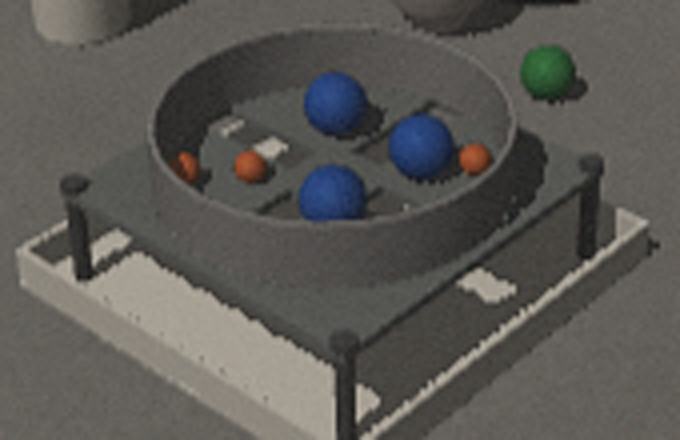

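```bash
python3 - <<'E'
from h import *
t=ctrl.capture('top'); s=ctrl.capture('side')
f=lambda x,y,k,x0,y0:((x+.5)/k-.5+x0,(y+.5)/k-.5+y0)
T=lambda x,y:f(x,y,6,140,115)
S=lambda x,y:f(x,y,4,145,165)
def fit(P): 
    P=np.array(P); A=np.c_[2*P[:,:2],np.ones(len(P))]; r=np.linalg.lstsq(A,(P[:,:2]**2).sum(1),rcond=None)[0]; return r[:2],np.sqrt(r[2]+r[:2]@r[:2])
print('rim top',fit([onz(t,*T(*p),105) for p in [(128,365),(578,370),(353,149),(350,590),(195,215),(515,215),(190,520),(515,530)]]))
print('rim side',fit([onz(s,*S(*p),105) for p in [(150,125),(517,125),(335,27),(335,220),(205,60),(465,60),(205,190),(470,185)]]))
for a,b in [((436,184),(290,570)),((412,178),(270,560)),((460,190),(318,572))]:
    d=onz(t,*T(*b),65)-onz(t,*T(*a),65); print('ang',np.degrees(np.arctan2(d[1],d[0])))
for a,b in [((178,290),(560,433)),((165,333),(545,470)) ]:
    d=onz(t,*T(*b),65)-onz(t,*T(*a),65); print('ang',np.degrees(np.arctan2(d[1],d[0])))
# deck corners posts / tray corners
for p in [(222,58),(720,240),(535,745),(22,552)]: print('tray',onz(t,*T(*p),25).round(0))
print('stir top',onz(t,*f(236,297,4,285,105),109),'side',onz(s,*f(379,153,6,220,100),109))
print('foot top edge', onz(t,*f(207,316,4,285,105),24),'side foot c',onz(s,*f(371,305,6,220,100),30))
print('coaster',onz(t,*f(225,305,4,285,105),4))
for n,p,z in [('mortar',(87,232),50),('jar',(251,86),80),('beaker',(393,145),80)]: print(n,onz(t,*f(*p,4,285,105),z))
print('green',onz(t,281,201.5,18),'red',onz(t,215.5,261.5,18))
E
```

```text
rim top (array([531.77232695, 187.2339033 ]), np.float64(96.81775327749429))
rim side (array([534.98888165, 189.1403514 ]), np.float64(95.06901698351383))
ang 161.40092834372282
ang 161.79056854551246
ang 161.66069086960778
ang -109.60213120915782
ang -108.842967414423
tray [691. 264.  25.]
tray [608.  30.  25.]
tray [375. 109.  25.]
tray [458. 346.  25.]
stir top [ 530.09041645 -184.1865019   109.        ] side [ 532.42677148 -182.1551219   109.        ]
foot top edge [ 531.07830848 -180.99720408   24.        ] side foot c [ 532.81420394 -180.99782172   30.        ]
coaster [ 542.24433479 -197.09567553    4.        ]
mortar [582.7990589  -96.13889416  50.        ]
jar [ 677.3175934  -201.05362329   80.        ]
beaker [ 638.62172226 -293.84967232   80.        ]
green [479.66882164 -30.76150574  18.        ] red [313.29326015 143.97917039  18.        ]
```

The top view shows the stirrer on the coaster at about (340,182). The pan is centred at about (199,177), with five orange beads and three blue balls inside it. The green (281,201), red (215,262), brown (117,171) and pink (118,200) balls all sit on the bench outside the pan. They are look-alikes, so I'll leave them alone. Next I move above the stirrer.

>>> carry_out([
  [85,[0,0,0],[0,0,1.065]],
  [85,[0,0,0],[0,0,1.065]],
  [85,[27.7,-22,0],[0,0,0]],
  [85,[27.7,-22,0],[0,0,0]],
  [85,[27.7,-22,0],[0,0,0]],
  [85,[27.7,-22,0],[0,0,0]],
  [85,[27.7,-22,0],[0,0,0]],
  [85,[27.7,-22,0],[0,0,0]],
  [85,[27.7,-22,0],[0,0,0]],
  [85,[27.7,-22,0],[0,0,0]],
  [85,[27.7,-22,0],[0,0,0]],
  [85,[27.7,-22,0],[0,0,0]],
  [85,[27.7,-22,0],[0,0,0]],
  [85,[27.7,-22,0],[0,0,0]],
  [85,[27.7,-22,0],[0,0,0]],
  [85,[27.7,-22,0],[0,0,0]],
  [85,[27.7,-22,0],[0,0,0]],
  [85,[0,0,0],[0,0,0]],
], grip_force=90)

```text
time_s: 1.8
eef_pos: [534.7, -178.4, 230.8]
ee_rot: [-0.001, 1.0, 0.002, 0.0]
force: [-0.6, -0.1, 0.3]
grip_width: 0.992
```

>>> carry_out([
  [85,[-3.3,3.9,10],[0,0,0]],
  [85,[0,0,25],[0,0,0]],
  [85,[0,0,25],[0,0,0]],
  [85,[0,0,20],[0,0,0]],
  [85,[0,0,0],[0,0,0]],
])

```text
time_s: 2.22
eef_pos: [525.5, -186.0, 146.9]
ee_rot: [-0.002, 1.0, -0.001, -0.003]
force: [0.0, 0.4, -0.2]
grip_width: 0.997
```

```bash
python3 - <<'E'
from h import *
s=ctrl.capture('side');st=ctrl.sense();print(st['eef_pos'],st['ee_rot'],st['joints'])
crop(s,200,30,360,180,4,'pics/g1.png')
t=ctrl.capture('top'); crop(t,270,90,430,240,4,'pics/g1t.png')
E
```

```text
[ 526.5918845  -186.49888571  149.5453232 ] [-1.03265746e-03  9.99997376e-01 -8.19637648e-04 -1.87365044e-03] [-5.50004351e-01  4.62386753e-01  1.50429121e+00 -2.10375607e-04
  1.17918905e+00  1.02251197e+00]
```

View pics/g1.png

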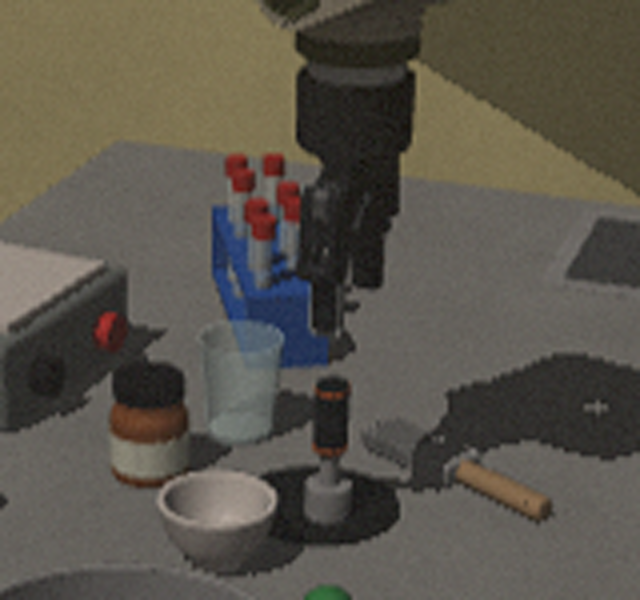

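>>> carry_out([
  [85,[4.8,-4.2,0],[0,0,0]],
  [85,[0,0,15],[0,0,0]],
  [85,[0,0,15],[0,0,0]],
  [85,[0,0,15],[0,0,0]],
  [85,[0,0,10],[0,0,0]],
  [85,[0,0,0],[0,0,0]],
  [85,[0,0,0],[0,0,0]],
])

```text
time_s: 2.9
eef_pos: [533.5, -182.0, 97.1]
ee_rot: [0.0, 1.0, -0.0, 0.0]
force: [-0.4, -0.8, 0.1]
grip_width: 0.998
```

```bash
python3 - <<'E'
from h import *
s=ctrl.capture('side');st=ctrl.sense();print(st['eef_pos'],st['ee_rot'])
crop(s,230,80,330,180,6,'pics/g2.png')
E
```

```text
[ 533.68628066 -182.10427434   97.48114907] [ 4.57676636e-04  9.99999570e-01 -9.28498368e-05  8.00902464e-04]
```

View pics/g2.png

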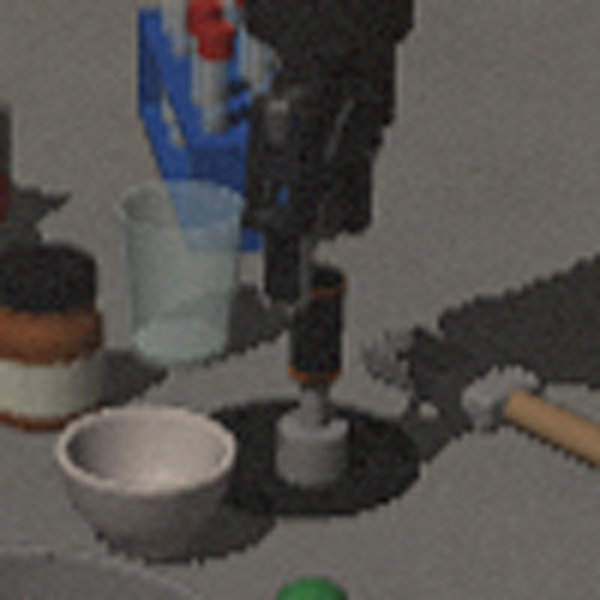

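The handle (crop 318,320) sits between the open fingers. I'll go down and close on it.

>>> carry_out([
  [85,[-2,0,8],[0,0,0]],
  [85,[0,0,12],[0,0,0]],
  [85,[0,0,11],[0,0,0]],
  [85,[0,0,0],[0,0,0]],
  [60,[0,0,0],[0,0,0]],
  [40,[0,0,0],[0,0,0]],
  [10,[0,0,0],[0,0,0]],
  [10,[0,0,0],[0,0,0]],
  [10,[0,0,0],[0,0,0]],
  [10,[0,0,0],[0,0,0]],
  [10,[0,0,0],[0,0,0]],
  [10,[0,0,0],[0,0,0]],
], grip_force=90)

```text
time_s: 3.95
eef_pos: [531.3, -182.0, 65.8]
ee_rot: [0.0, 1.0, -0.0, 0.0]
force: [-1.0, 0.8, 5.5]
grip_width: 0.259
```

```bash
python3 - <<'E'
from h import *
s=ctrl.capture('side');st=ctrl.sense();print(st['eef_pos'],st['force'],st['grip_width'])
crop(s,230,80,330,180,6,'pics/g3.png')
E
```

```text
[ 531.32342299 -181.98057081   65.79061164] [-0.19391236  0.20383816  5.82316533] 0.26057866392992046
```

View pics/g3.png

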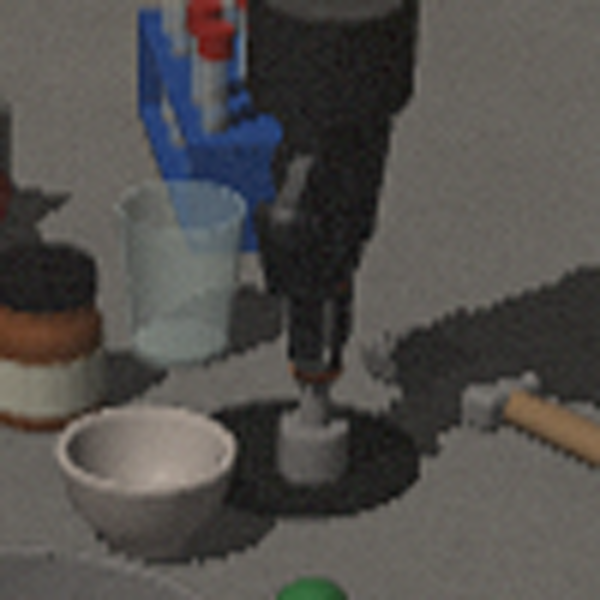

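>>> carry_out([
  [10,[0,0,-15],[0,0,0]],
  [10,[0,0,-30],[0,0,0]],
  [10,[0,0,-30],[0,0,0]],
  [10,[0,0,-30],[0,0,0]],
  [10,[0,0,-30],[0,0,0]],
  [10,[0,-15,0],[0,0,0]],
  [10,[0,-31,0],[0,0,0]],
  [10,[0,-31,0],[0,0,0]],
  [10,[0,-31,0],[0,0,0]],
  [10,[0,-31,0],[0,0,0]],
  [10,[0,-31,0],[0,0,0]],
  [10,[0,-31,0],[0,0,0]],
  [10,[0,-31,0],[0,0,0]],
  [10,[0,-31,0],[0,0,0]],
  [10,[0,-31,0],[0,0,0]],
  [10,[0,-31,0],[0,0,0]],
  [10,[2,-31,0],[0,0,0]],
  [10,[0,-15,0],[0,0,0]],
  [10,[0,0,0],[0,0,0]],
  [10,[0,0,0],[0,0,0]],
])

```text
time_s: 5.67
eef_pos: [532.5, 189.7, 199.2]
ee_rot: [0.0, 1.0, 0.001, -0.001]
force: [0.3, -0.7, -1.4]
grip_width: 0.257
```

```bash
python3 - <<'E'
from h import *
s=ctrl.capture('side');t=ctrl.capture('top');st=ctrl.sense();print(st['eef_pos'],st['force'],st['grip_width'],st['joints'])
crop(s,145,80,315,280,3,'pics/p1.png');crop(t,120,90,290,260,4,'pics/p1t.png')
E
```

```text
[532.95740051 188.44759826 199.69413747] [-0.30349197 -0.40598622 -1.4699896 ] 0.25851426347937656 [ 1.32762905e-01  4.26742728e-01  1.42004969e+00 -2.44377780e-04
  1.29589693e+00  1.70448226e+00]
```

View pics/p1.png

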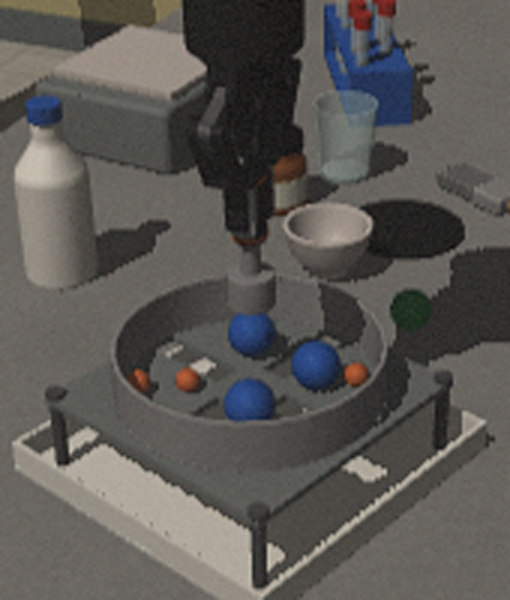

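View pics/p1t.png

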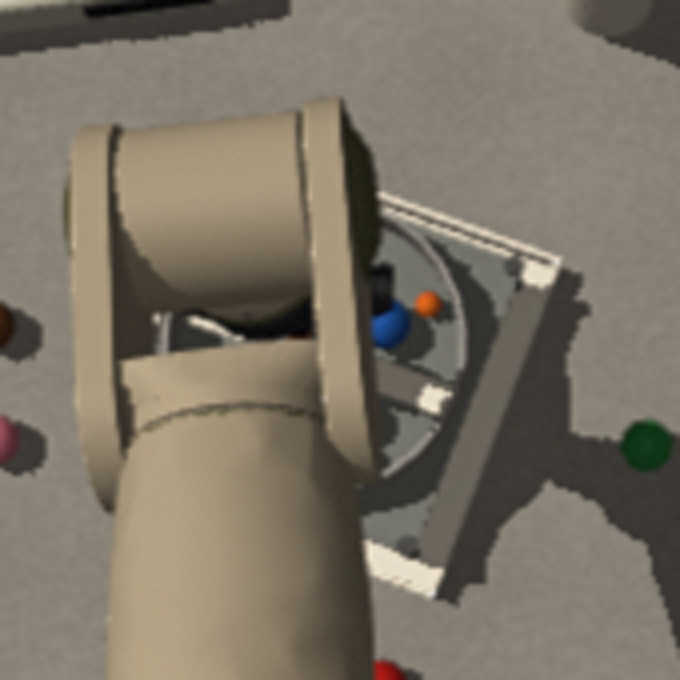

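>>> carry_out([
  [10,[0,0,15],[0,0,0]],
  [10,[0,0,20],[0,0,0]],
  [10,[0,0,20],[0,0,0]],
  [10,[0,0,13.5],[0,0,0]],
  [10,[0,0,0],[0,0,0]],
  [10,[5.7,2,0],[0,0,0]],
  [10,[5.7,2,0],[0,0,0]],
  [10,[5.7,2,0],[0,0,0]],
  [10,[5.7,2,0],[0,0,0]],
  [10,[5.7,2,0],[0,0,0]],
  [10,[5.7,2,0],[0,0,0]],
  [10,[5.7,2,0],[0,0,0]],
  [10,[5.7,2,0],[0,0,0]],
  [10,[5.7,2,0],[0,0,0]],
  [10,[5.7,2,0],[0,0,0]],
  [10,[5.7,2,0],[0,0,0]],
  [10,[5.3,1,0],[0,0,0]],
  [10,[0,0,0],[0,0,0]],
])

```text
time_s: 7.27
eef_pos: [602.1, 165.8, 131.7]
ee_rot: [0.0, 1.0, -0.0, 0.0]
force: [0.6, 0.7, -1.5]
grip_width: 0.263
```

```bash
cat > look.py <<'E'
import sys
from h import *
C=np.array([533,188.]); n=sys.argv[1]
s=ctrl.capture('side');st=ctrl.sense()
p=st['eef_pos'];r=p[:2]-C
print('t',round(st['time_s'],2),'pos',p.round(1),'r',np.hypot(*r).round(1),'ang',np.degrees(np.arctan2(r[1],r[0])).round(1),'F',st['force'].round(1),'w',round(st['grip_width'],3))
for col,lo,hi,z in [('blue',(105,120,40),(130,255,255),83),('orange',(3,140,70),(18,255,255),74)]:
    for ce,sx in blobs(s,lo,hi,8,(145,165,315,275)):
        q=onz(s,*ce,z)-[2,0,0]; d=q[:2]-C; print(col,ce.round(0),sx[4],q[:2].round(0),'r',np.hypot(*d).round(0),'ang',np.degrees(np.arctan2(d[1],d[0])).round(0))
crop(s,145,120,315,280,4,f'pics/{n}.png')
if len(sys.argv)>2:
    t=ctrl.capture('top'); crop(t,140,110,270,245,5,f'pics/{n}t.png')
E
python3 look.py a1
```

```text
t 7.32 pos [601.5 166.  131.6] r 71.9 ang -17.8 F [-0.3  0.7 -0.9] w 0.265
blue [228. 190.] 176 [553. 143.] r 49.0 ang -65.0
blue [250. 201.] 196 [492. 168.] r 46.0 ang -154.0
blue [227. 213.] 179 [518. 228.] r 43.0 ang 110.0
orange [263. 204.] 45 [465. 157.] r 75.0 ang -155.0
orange [192. 206.] 26 [607. 221.] r 81.0 ang 24.0
orange [207. 206.] 41 [576. 208.] r 48.0 ang 25.0
```

View pics/a1.png

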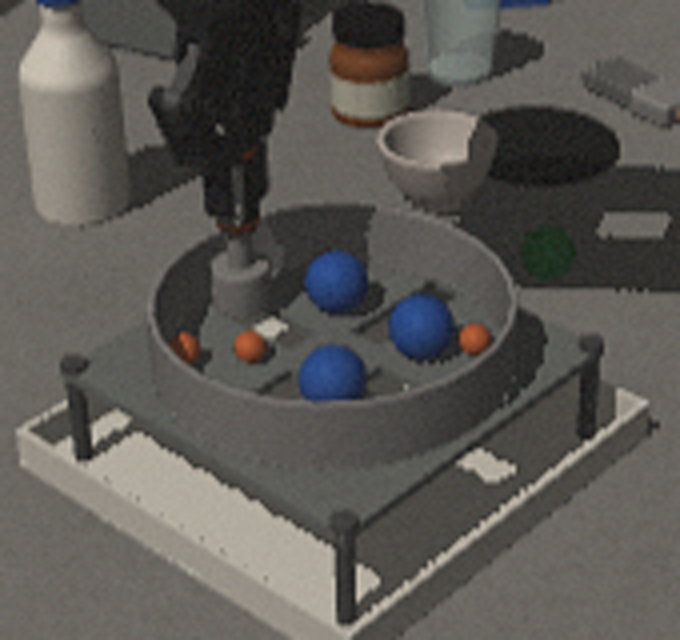

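```bash
cat > arc.py <<'E'
import sys, json
import numpy as np
# current x y, then r a0->a1 n
x,y,r0,r1,a0,a1,n=map(float,sys.argv[1:8]); n=int(n)
a=np.radians(np.linspace(a0,a1,n+1)[1:]); r=np.linspace(r0,r1,n+1)[1:]
P=np.c_[533+r*np.cos(a),188+r*np.sin(a)]; P=np.vstack([[x,y],P])
D=np.round(np.diff(np.round(P*2)/2,axis=0)*2)/2
print(' '.join(f'({d[0]:g},{-d[1]:g})' for d in D), P[-1].round(1))
E
python3 arc.py 601.5 166 72 72 -18 -112 19
```

```text
(-2,6) (-3,5.5) (-3,5.5) (-3.5,5) (-4,5) (-4.5,4) (-5,4) (-5,4) (-5.5,3) (-5.5,2.5) (-6,2) (-6,2) (-6,1) (-6,0.5) (-6.5,-0) (-6,-0.5) (-6,-1) (-6,-1.5) (-6,-2) [506.  121.2]
```

>>> carry_out([
  [10,[-2,6,0],[0,0,0]],
  [10,[-3,5.5,0],[0,0,0]],
  [10,[-3,5.5,0],[0,0,0]],
  [10,[-3.5,5,0],[0,0,0]],
  [10,[-4,5,0],[0,0,0]],
  [10,[-4.5,4,0],[0,0,0]],
  [10,[-5,4,0],[0,0,0]],
  [10,[-5,4,0],[0,0,0]],
  [10,[-5.5,3,0],[0,0,0]],
  [10,[-5.5,2.5,0],[0,0,0]],
  [10,[-6,2,0],[0,0,0]],
  [10,[-6,2,0],[0,0,0]],
  [10,[-6,1,0],[0,0,0]],
  [10,[-6,0.5,0],[0,0,0]],
  [10,[-6.5,0,0],[0,0,0]],
  [10,[-6,-0.5,0],[0,0,0]],
  [10,[-6,-1,0],[0,0,0]],
  [10,[-6,-1.5,0],[0,0,0]],
  [10,[-6,-2,0],[0,0,0]],
])

```text
time_s: 8.9
eef_pos: [505.1, 121.4, 131.8]
ee_rot: [-0.0, 1.0, -0.0, 0.0]
force: [-0.3, 0.4, -2.0]
grip_width: 0.256
```

```bash
python3 look.py a2 t
```

```text
t 8.95 pos [504.1 121.8 131.7] r 72.2 ang -113.6 F [ 1.1  1.  -1.3] w 0.26
blue [247. 200.] 374 [498. 167.] r 41.0 ang -149.0
blue [227. 213.] 177 [519. 228.] r 42.0 ang 110.0
orange [265. 204.] 25 [462. 153.] r 79.0 ang -154.0
orange [192. 206.] 22 [607. 219.] r 80.0 ang 23.0
orange [207. 206.] 42 [576. 208.] r 48.0 ang 25.0
```

View pics/a2.png

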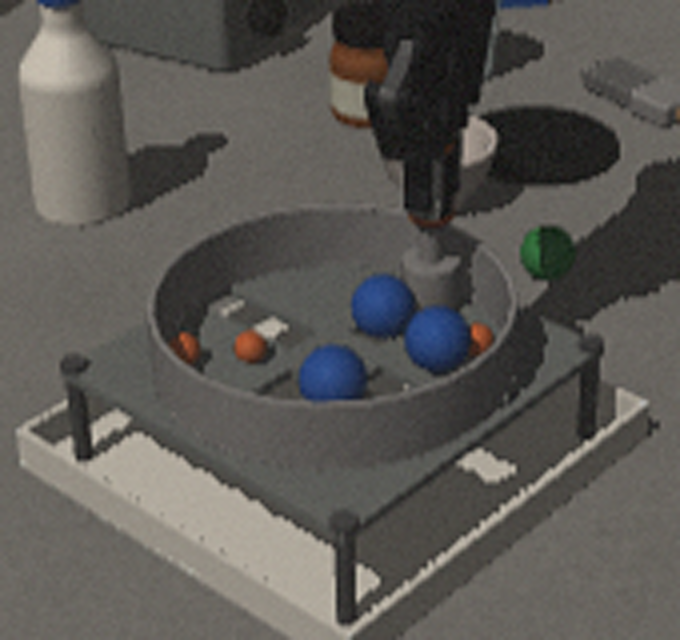

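View pics/a2t.png

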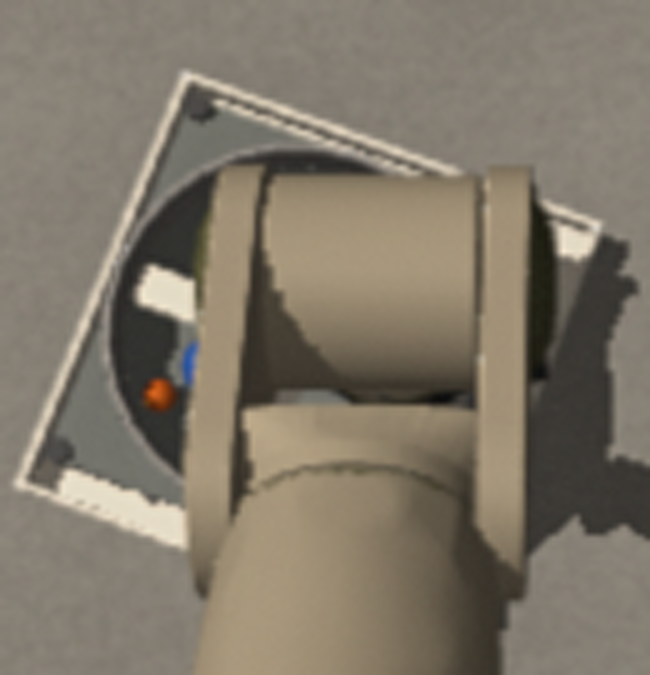

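```bash
python3 arc.py 504 121.8 72 72 -113.6 -205 19
```

```text
(-5.5,-2.5) (-5,-3.5) (-5,-3.5) (-4.5,-3.5) (-4,-4.5) (-4,-4.5) (-3.5,-5) (-3,-5.5) (-2.5,-5) (-2.5,-6) (-1.5,-5.5) (-1,-6) (-1,-6) (0,-6) (0.5,-6) (0.5,-6) (1.5,-6) (2,-6) (2,-5.5) [467.7 218.4]
```

>>> carry_out([
  [10,[-5.5,-2.5,0],[0,0,0]],
  [10,[-5,-3.5,0],[0,0,0]],
  [10,[-5,-3.5,0],[0,0,0]],
  [10,[-4.5,-3.5,0],[0,0,0]],
  [10,[-4,-4.5,0],[0,0,0]],
  [10,[-4,-4.5,0],[0,0,0]],
  [10,[-3.5,-5,0],[0,0,0]],
  [10,[-3,-5.5,0],[0,0,0]],
  [10,[-2.5,-5,0],[0,0,0]],
  [10,[-2.5,-6,0],[0,0,0]],
  [10,[-1.5,-5.5,0],[0,0,0]],
  [10,[-1,-6,0],[0,0,0]],
  [10,[-1,-6,0],[0,0,0]],
  [10,[0,-6,0],[0,0,0]],
  [10,[0.5,-6,0],[0,0,0]],
  [10,[0.5,-6,0],[0,0,0]],
  [10,[1.5,-6,0],[0,0,0]],
  [10,[2,-6,0],[0,0,0]],
  [10,[2,-5.5,0],[0,0,0]],
])

```text
time_s: 10.58
eef_pos: [469.5, 218.3, 131.8]
ee_rot: [-0.0, 1.0, -0.0, 0.0]
force: [0.0, 0.6, -0.9]
grip_width: 0.261
```

```bash
python3 look.py a3 t
```

```text
t 10.63 pos [469.7 219.  131.9] r 70.4 ang 153.9 F [-0.3  1.1 -1.7] w 0.258
blue [239. 203.] 297 [511. 184.] r 23.0 ang -170.0
blue [222. 213.] 174 [529. 233.] r 45.0 ang 95.0
orange [192. 206.] 23 [608. 219.] r 81.0 ang 23.0
orange [207. 206.] 42 [576. 208.] r 48.0 ang 25.0
```

View pics/a3.png

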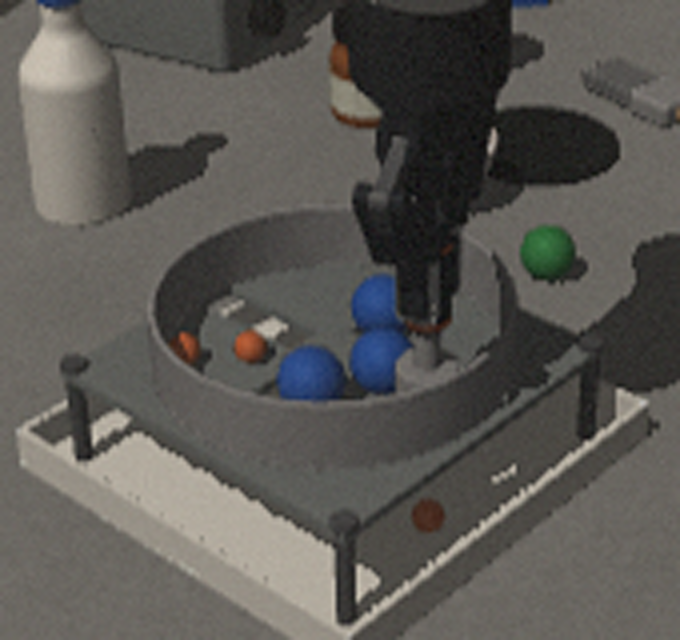

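View pics/a3t.png

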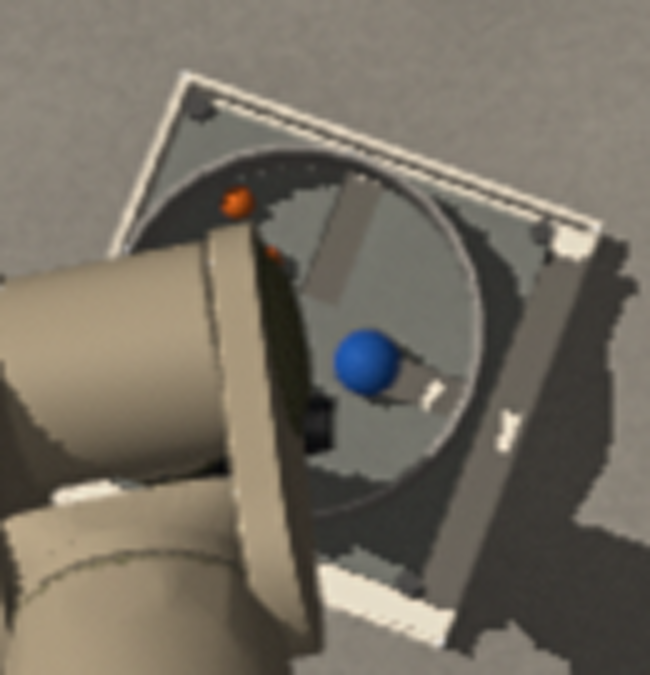

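```bash
python3 arc.py 469.7 219 70.5 72 153.9 65 19; python3 -c "
from h import *
s=ctrl.capture('side');print(onz(s,252,248.5,14))"
```

```text
(3,-5) (3,-5) (3.5,-4.5) (4,-4.5) (4,-4) (4.5,-3.5) (4.5,-3.5) (5.5,-2.5) (5,-2.5) (5.5,-2) (5.5,-1.5) (6,-1.5) (5.5,-0.5) (6,-0) (6,-0) (5.5,1) (6,1.5) (5.5,1.5) (5.5,2) [563.4 253.3]
[460.79097117 238.51422938  14.        ]
```

>>> carry_out([
  [10,[3,-5,0],[0,0,0]],
  [10,[3,-5,0],[0,0,0]],
  [10,[3.5,-4.5,0],[0,0,0]],
  [10,[4,-4.5,0],[0,0,0]],
  [10,[4,-4,0],[0,0,0]],
  [10,[4.5,-3.5,0],[0,0,0]],
  [10,[4.5,-3.5,0],[0,0,0]],
  [10,[5.5,-2.5,0],[0,0,0]],
  [10,[5,-2.5,0],[0,0,0]],
  [10,[5.5,-2,0],[0,0,0]],
  [10,[5.5,-1.5,0],[0,0,0]],
  [10,[6,-1.5,0],[0,0,0]],
  [10,[5.5,-0.5,0],[0,0,0]],
  [10,[6,0,0],[0,0,0]],
  [10,[6,0,0],[0,0,0]],
  [10,[5.5,1,0],[0,0,0]],
  [10,[6,1.5,0],[0,0,0]],
  [10,[5.5,1.5,0],[0,0,0]],
  [10,[5.5,2,0],[0,0,0]],
])

```text
time_s: 12.32
eef_pos: [562.4, 248.4, 130.4]
ee_rot: [0.004, 1.0, -0.0, -0.003]
force: [-0.6, -9.7, -1.0]
grip_width: 0.256
```

```bash
python3 look.py a4 t
```

```text
t 12.37 pos [564.2 249.3 130.9] r 68.7 ang 63.0 F [ 0.7 -0.3 -1.6] w 0.259
blue [240. 205.] 313 [506. 189.] r 27.0 ang 179.0
blue [217. 206.] 81 [551. 211.] r 29.0 ang 53.0
orange [191. 206.] 29 [608. 220.] r 81.0 ang 23.0
```

View pics/a4.png

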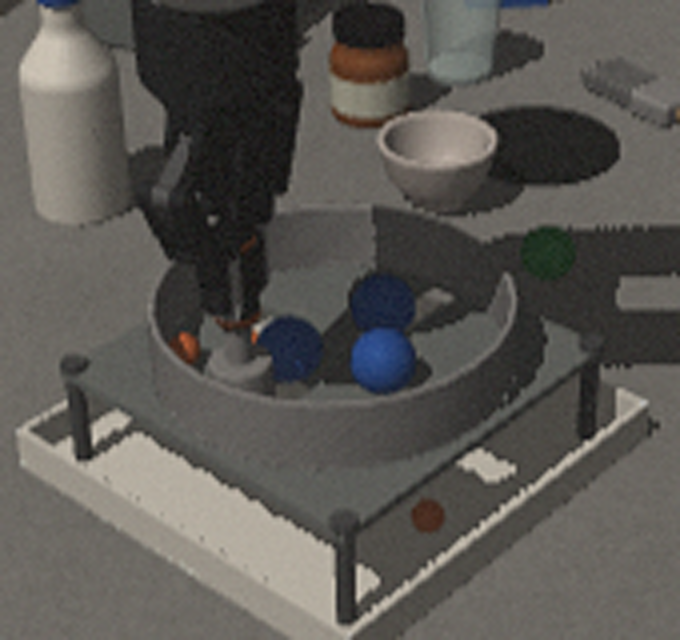

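View pics/a4t.png

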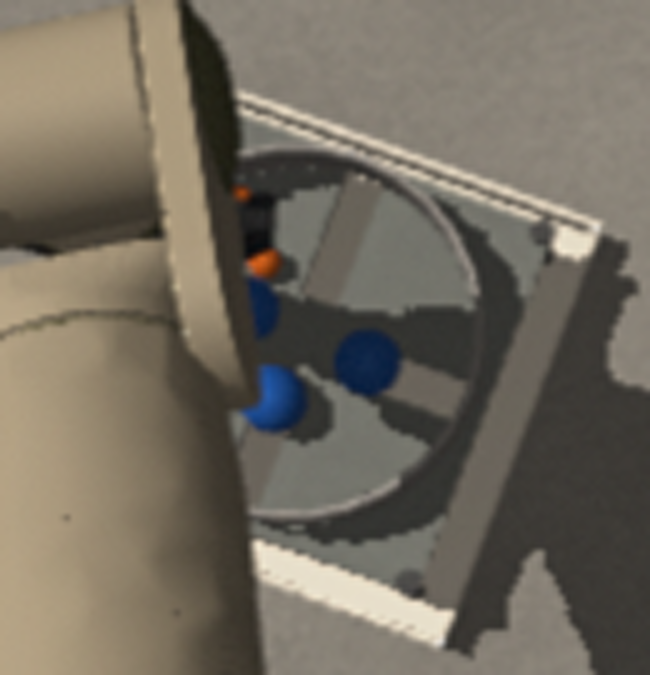

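```bash
python3 arc.py 564.2 249.3 70 70 63 -27 19
```

```text
(6,2) (4.5,3) (4.5,4) (4.5,4) (3.5,4) (3.5,5) (3,4.5) (3,5.5) (2,5) (2,5.5) (1,6) (1,5.5) (0.5,6) (0,5.5) (-0.5,6) (-1,5.5) (-1.5,5.5) (-2,5.5) (-2.5,5.5) [595.4 156.2]
```

>>> carry_out([
  [10,[6,2,0],[0,0,0]],
  [10,[4.5,3,0],[0,0,0]],
  [10,[4.5,4,0],[0,0,0]],
  [10,[4.5,4,0],[0,0,0]],
  [10,[3.5,4,0],[0,0,0]],
  [10,[3.5,5,0],[0,0,0]],
  [10,[3,4.5,0],[0,0,0]],
  [10,[3,5.5,0],[0,0,0]],
  [10,[2,5,0],[0,0,0]],
  [10,[2,5.5,0],[0,0,0]],
  [10,[1,6,0],[0,0,0]],
  [10,[1,5.5,0],[0,0,0]],
  [10,[0.5,6,0],[0,0,0]],
  [10,[0,5.5,0],[0,0,0]],
  [10,[-0.5,6,0],[0,0,0]],
  [10,[-1,5.5,0],[0,0,0]],
  [10,[-1.5,5.5,0],[0,0,0]],
  [10,[-2,5.5,0],[0,0,0]],
  [10,[-2.5,5.5,0],[0,0,0]],
])

```text
time_s: 14.0
eef_pos: [594.6, 158.1, 131.8]
ee_rot: [0.0, 1.0, -0.0, 0.0]
force: [-0.1, 1.1, -1.2]
grip_width: 0.258
```

```bash
python3 look.py a5 t
```

```text
t 14.05 pos [594.5 157.2 132. ] r 68.8 ang -26.6 F [ 0.7  0.  -1.7] w 0.257
blue [240. 203.] 366 [508. 183.] r 25.0 ang -170.0
blue [216. 211.] 190 [545. 228.] r 42.0 ang 74.0
orange [196. 194.] 36 [621. 174.] r 89.0 ang -9.0
orange [208. 205.] 27 [577. 203.] r 46.0 ang 19.0
```

View pics/a5.png

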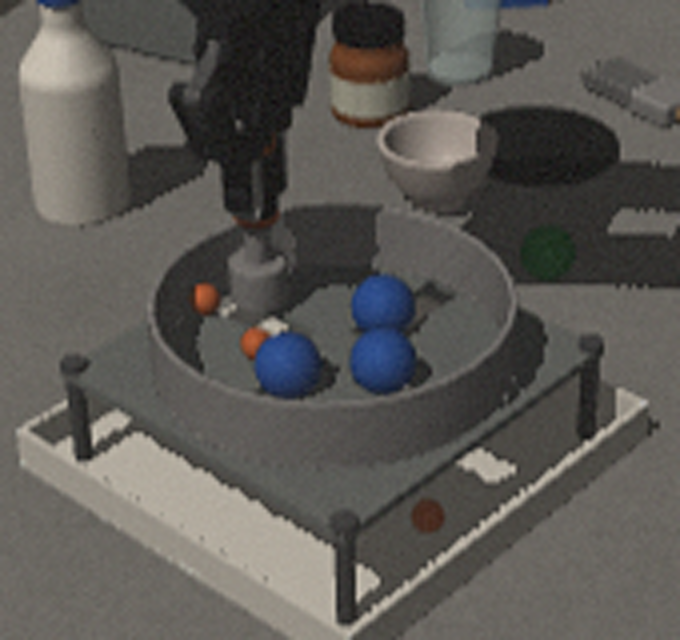

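View pics/a5t.png

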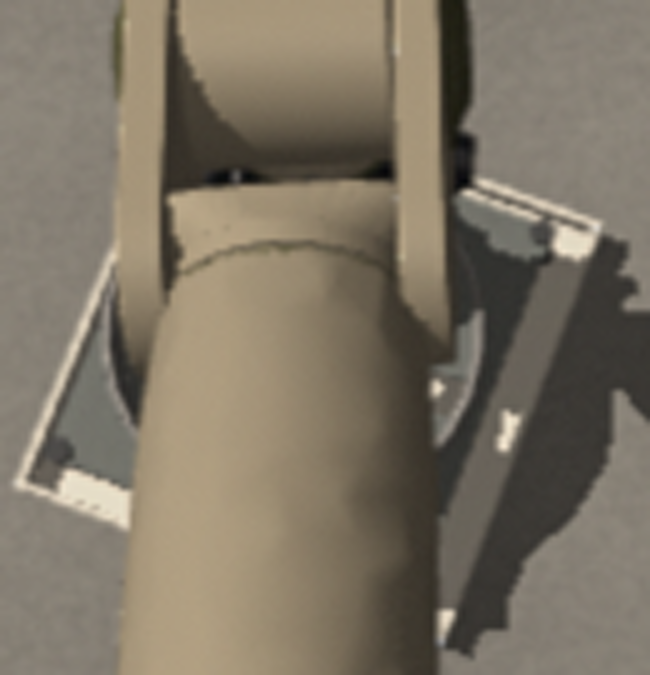

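>>> carry_out([
  [10,[0,0,-20],[0,0,0]],
  [10,[0,0,-22],[0,0,0]],
  [10,[2.5,-20,0],[0,0,0]],
  [10,[2,-20,0],[0,0,0]],
  [10,[2,-19,0],[0,0,0]],
  [10,[0,0,0],[0,0,0]],
  [10,[0,0,0],[0,0,0]],
])

```text
time_s: 14.68
eef_pos: [601.2, 218.3, 173.8]
ee_rot: [0.0, 1.0, 0.001, 0.0]
force: [0.1, -0.3, -1.8]
grip_width: 0.259
```

```bash
python3 look.py a6 t
```

```text
t 14.73 pos [601.3 217.5 173.8] r 74.4 ang 23.4 F [-0.1  0.2 -1.2] w 0.26
blue [240. 203.] 371 [508. 183.] r 25.0 ang -169.0
blue [216. 210.] 185 [545. 227.] r 41.0 ang 73.0
orange [196. 196.] 11 [616. 181.] r 84.0 ang -5.0
orange [207. 205.] 29 [577. 203.] r 47.0 ang 19.0
```

View pics/a6.png

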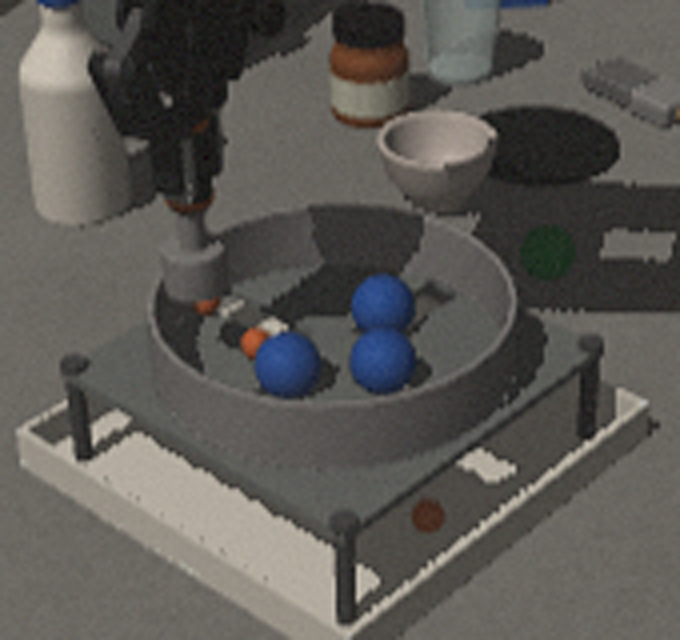

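View pics/a6t.png

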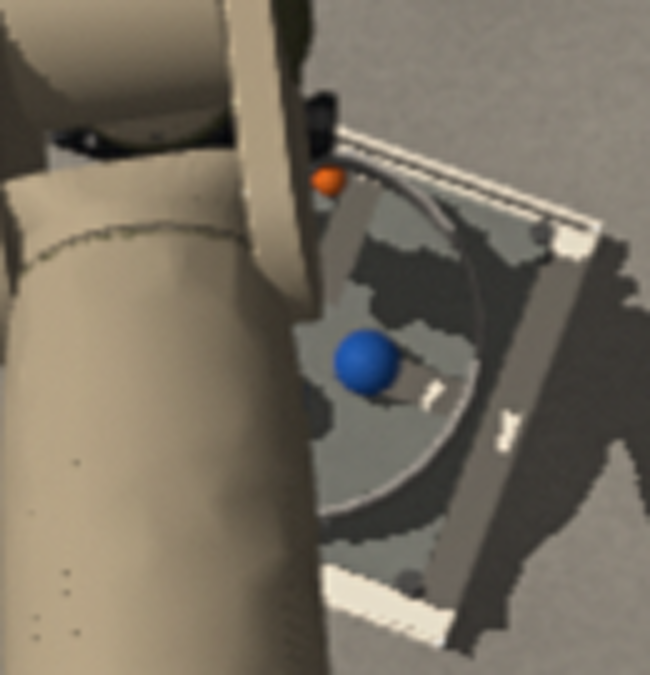

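```bash
python3 arc.py 601.3 217.5 74 72 23.4 -28 14
```

```text
(1,4.5) (1.5,4.5) (1,4.5) (0.5,5) (0.5,4.5) (0,4.5) (0,5) (-0.5,4.5) (-1,4.5) (-1,4.5) (-1,4.5) (-2,4.5) (-2,4) (-2,4.5) [596.6 154.2]
```

>>> carry_out([
  [10,[0,0,20],[0,0,0]],
  [10,[0,0,22],[0,0,0]],
  [10,[0,0,0],[0,0,0]],
  [10,[1,4.5,0],[0,0,0]],
  [10,[1.5,4.5,0],[0,0,0]],
  [10,[1,4.5,0],[0,0,0]],
  [10,[0.5,5,0],[0,0,0]],
  [10,[0.5,4.5,0],[0,0,0]],
  [10,[0,4.5,0],[0,0,0]],
  [10,[0,5,0],[0,0,0]],
  [10,[-0.5,4.5,0],[0,0,0]],
  [10,[-1,4.5,0],[0,0,0]],
  [10,[-1,4.5,0],[0,0,0]],
  [10,[-1,4.5,0],[0,0,0]],
  [10,[-2,4.5,0],[0,0,0]],
  [10,[-2,4,0],[0,0,0]],
  [10,[-2,4.5,0],[0,0,0]],
])

```text
time_s: 16.2
eef_pos: [595.9, 153.8, 131.8]
ee_rot: [-0.0, 1.0, -0.0, -0.0]
force: [0.2, -0.3, -1.4]
grip_width: 0.257
```

```bash
python3 look.py a7
```

```text
t 16.25 pos [595.7 153.1 131.8] r 71.8 ang -29.1 F [ 0.2 -0.4 -1.7] w 0.26
blue [240. 203.] 368 [508. 183.] r 25.0 ang -169.0
blue [216. 211.] 191 [545. 227.] r 41.0 ang 73.0
orange [208. 205.] 28 [577. 203.] r 46.0 ang 19.0
```

View pics/a7.png

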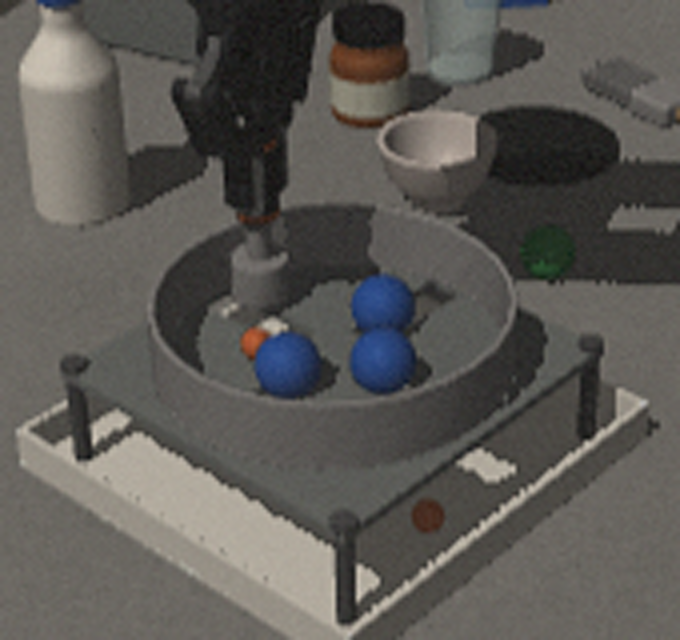

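>>> carry_out([
  [10,[0,0,-20],[0,0,0]],
  [10,[0,0,-22],[0,0,0]],
  [10,[-2.4,-20,0],[0,0,0]],
  [10,[-4,-30,0],[0,0,0]],
  [10,[-4,-30.5,0],[0,0,0]],
  [10,[0,0,0],[0,0,0]],
  [10,[0,0,0],[0,0,0]],
])

```text
time_s: 16.83
eef_pos: [585.3, 235.9, 173.7]
ee_rot: [0.0, 1.0, 0.001, -0.0]
force: [0.3, -0.3, -2.5]
grip_width: 0.262
```

```bash
python3 look.py a8 t
```

```text
t 16.88 pos [585.6 234.8 173.7] r 70.4 ang 41.6 F [ 0.  -0.1 -2.1] w 0.258
blue [240. 203.] 367 [508. 183.] r 25.0 ang -169.0
blue [216. 210.] 191 [545. 227.] r 41.0 ang 74.0
```

View pics/a8.png

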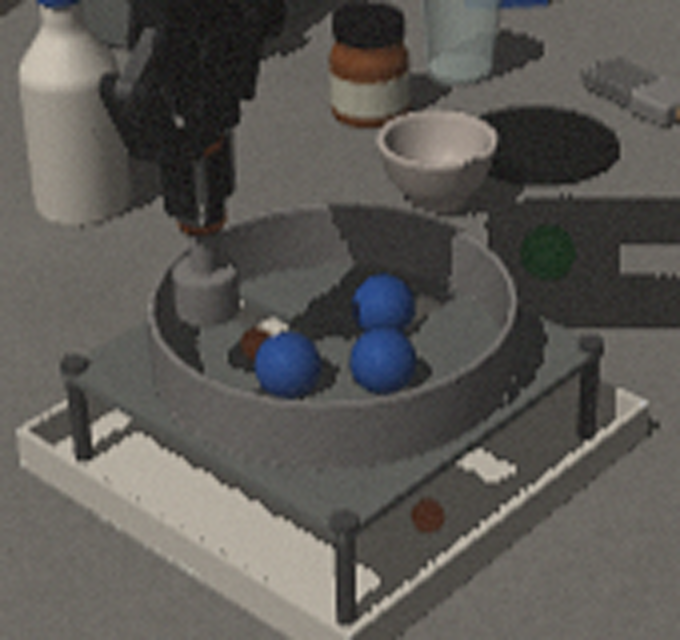

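View pics/a8t.png

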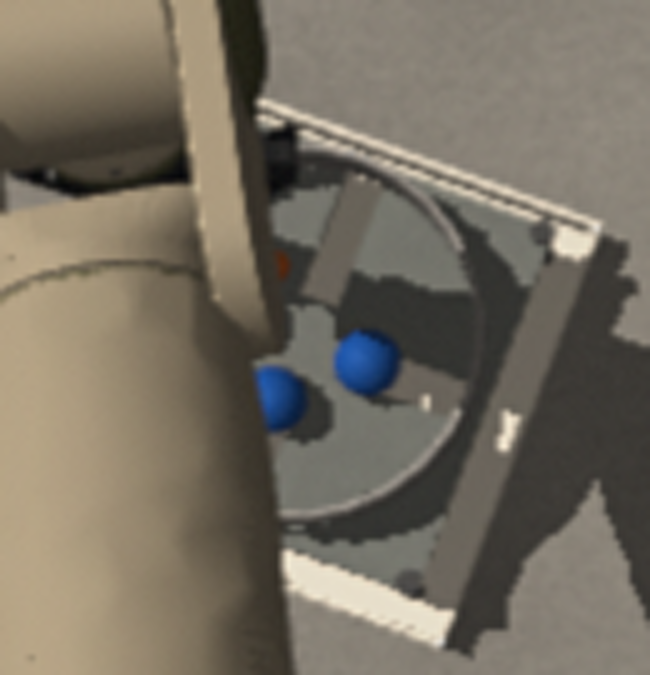

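>>> carry_out([
  [10,[0,0,20],[0,0,0]],
  [10,[0,0,22],[0,0,0]],
  [10,[0,0,0],[0,0,0]],
  [10,[-3.6,4.6,0],[0,0,0]],
  [10,[-3.6,4.6,0],[0,0,0]],
  [10,[-1.4,4.3,0],[0,0,0]],
  [10,[-1.4,4.3,0],[0,0,0]],
  [10,[-1.4,4.3,0],[0,0,0]],
  [10,[-1.4,4.3,0],[0,0,0]],
  [10,[-1.4,4.3,0],[0,0,0]],
  [10,[-1.4,4.3,0],[0,0,0]],
  [10,[-1.4,4.3,0],[0,0,0]],
  [10,[0,0,0],[0,0,0]],
  [10,[0,0,0],[0,0,0]],
])

```text
time_s: 18.1
eef_pos: [568.7, 195.2, 131.8]
ee_rot: [-0.0, 1.0, -0.0, -0.0]
force: [0.6, 0.1, -2.2]
grip_width: 0.256
```

```bash
python3 look.py a9 t
```

```text
t 18.15 pos [568.8 195.4 131.8] r 36.5 ang 11.7 F [-0.6  0.8 -2.4] w 0.259
blue [240. 203.] 365 [508. 184.] r 26.0 ang -171.0
blue [214. 211.] 188 [547. 232.] r 46.0 ang 73.0
orange [251. 250.] 9 [433. 311.] r 159.0 ang 129.0
```

View pics/a9.png

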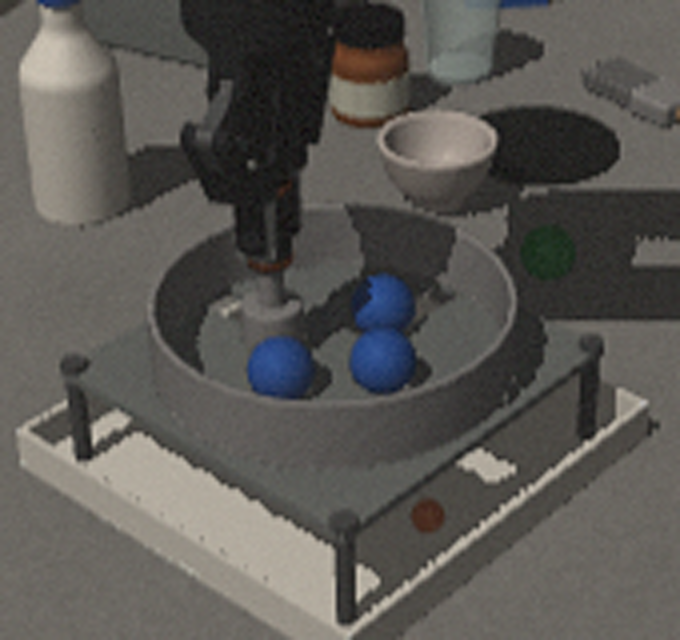

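View pics/a9t.png

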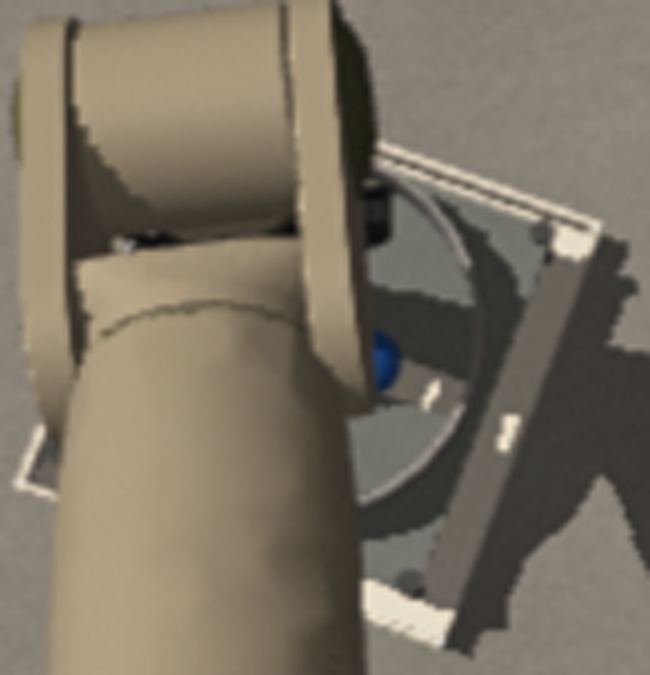

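>>> carry_out([
  [10,[0,0,-20],[0,0,0]],
  [10,[0,0,-25],[0,0,0]],
  [10,[0,0,-25],[0,0,0]],
  [10,[0,15,0],[0,0,0]],
  [10,[0,30,0],[0,0,0]],
  [10,[0,30,0],[0,0,0]],
  [10,[0,30,0],[0,0,0]],
  [10,[0,30,0],[0,0,0]],
  [10,[0,30,0],[0,0,0]],
  [10,[0,30,0],[0,0,0]],
  [10,[0,30,0],[0,0,0]],
  [10,[0,30,0],[0,0,0]],
  [10,[0,0,0],[0,0,0]],
  [10,[0,0,0],[0,0,0]],
])

```text
time_s: 19.37
eef_pos: [568.7, -60.6, 201.7]
ee_rot: [-0.0, 1.0, -0.001, -0.0]
force: [-0.6, 0.4, -1.7]
grip_width: 0.258
```

```bash
python3 look.py b1 t
```

```text
t 19.42 pos [568.7 -59.5 201.7] r 250.1 ang -81.8 F [-0.7 -0.8 -1.2] w 0.257
blue [240. 203.] 364 [508. 183.] r 25.0 ang -170.0
blue [214. 211.] 183 [547. 232.] r 46.0 ang 72.0
```

View pics/b1.png

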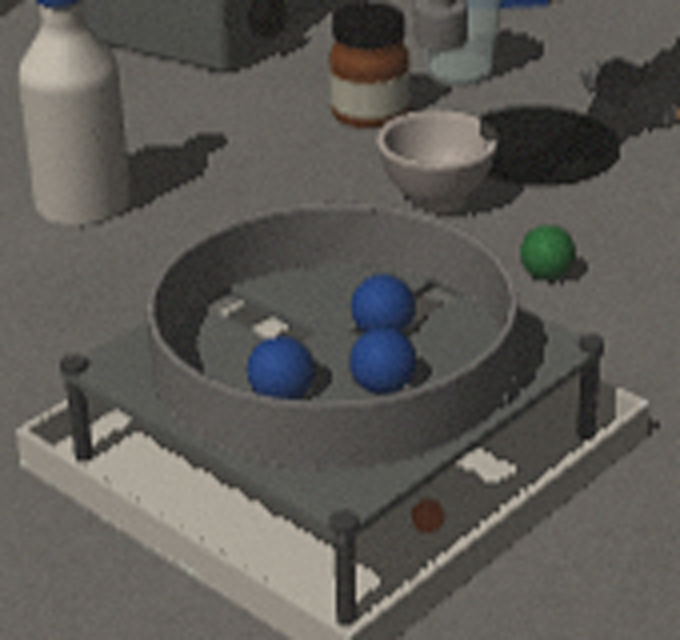

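View pics/b1t.png

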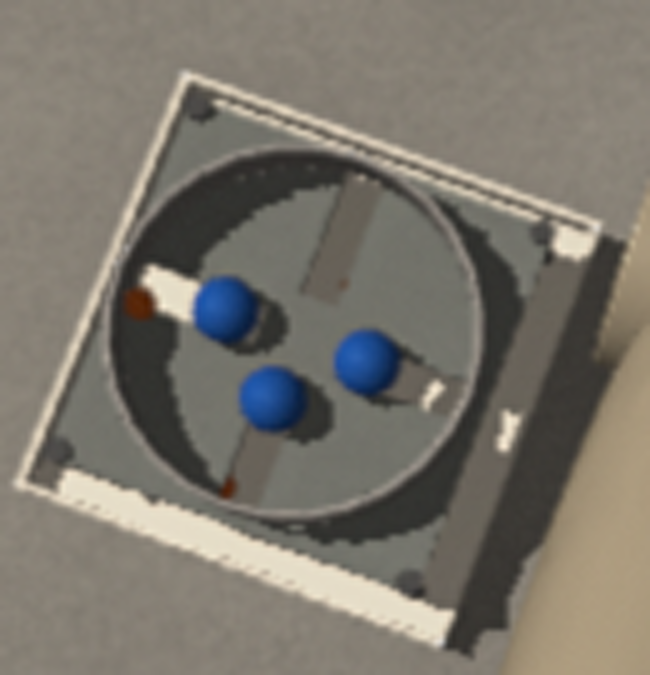

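```bash
python3 - <<'E'
from h import *
t=ctrl.capture('top'); crop(t,155,155,205,215,12,'pics/b2.png')
for u,v in [(167.6,170.5),(185.3,207.3),(208.5,166.9)]:
    for z in (14,70,74):
        q=onz(t,u,v,z)[:2]-[533,188]; print(u,v,z,(q+[533,188]).round(),'r',np.hypot(*q).round(1),'ang',np.degrees(np.arctan2(q[1],q[0])).round(1))
E
```

```text
167.6 170.5 14 [561. 286.] r 101.8 ang 74.0
167.6 170.5 70 [551. 275.] r 88.8 ang 78.4
167.6 170.5 74 [550. 274.] r 87.9 ang 78.8
185.3 207.3 14 [459. 232.] r 86.2 ang 149.2
185.3 207.3 70 [453. 224.] r 87.4 ang 155.9
185.3 207.3 74 [453. 223.] r 87.5 ang 156.3
208.5 166.9 14 [573. 172.] r 43.5 ang -21.9
208.5 166.9 70 [563. 166.] r 36.8 ang -36.6
208.5 166.9 74 [562. 166.] r 36.5 ang -37.9
```

View pics/b2.png

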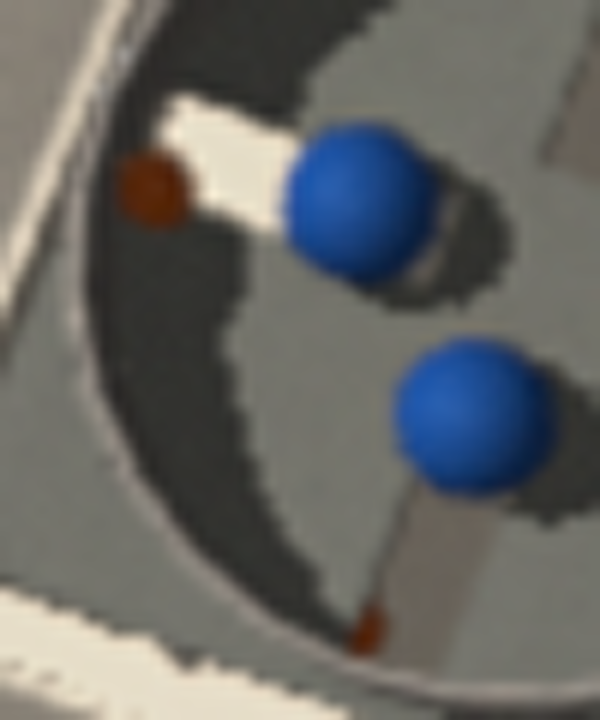

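The orange disc at crop (155,190) overlaps the deck beyond the slot edge, so the fourth bead is still in the pan, resting on that edge. The bead at (368,630) and the speck seen through the right-hand slot are down in the tray. I'll go back and sweep the remaining bead in.

>>> carry_out([
  [10,[-5,-30,0],[0,0,0]],
  [10,[-5,-32,0],[0,0,0]],
  [10,[-5,-32,0],[0,0,0]],
  [10,[-5,-32,0],[0,0,0]],
  [10,[-5,-32,0],[0,0,0]],
  [10,[-5,-32,0],[0,0,0]],
  [10,[-5,-32,0],[0,0,0]],
  [10,[-5,-32,0],[0,0,0]],
  [10,[-5,-32,0],[0,0,0]],
  [10,[-5,-20,0],[0,0,0]],
  [10,[-4,-12,0],[0,0,0]],
  [10,[0,0,0],[0,0,0]],
  [10,[0,0,0],[0,0,0]],
  [10,[0,0,0],[0,0,0]],
])

```text
time_s: 20.68
eef_pos: [515.0, 257.7, 201.8]
ee_rot: [0.0, 1.0, -0.0, 0.0]
force: [-0.5, -0.0, -1.6]
grip_width: 0.258
```

```bash
python3 look.py b3; python3 arc.py 514.7 258.5 73 74 105 66 11
```

```text
t 20.73 pos [515.1 257.4 201.8] r 71.7 ang 104.5 F [-0.4  0.7 -2.1] w 0.264
blue [240. 201.] 282 [511. 177.] r 25.0 ang -155.0
blue [214. 211.] 185 [547. 232.] r 46.0 ang 73.0
(4,-1) (4.5,-1) (4.5,-0.5) (4.5,-0.5) (4.5,-0) (4.5,0.5) (4.5,0.5) (4.5,1) (4.5,1) (4.5,1.5) (4,1.5) [563.1 255.6]
```

>>> carry_out([
  [10,[0,0,20],[0,0,0]],
  [10,[0,0,25],[0,0,0]],
  [10,[0,0,26],[0,0,0]],
  [10,[0,0,0],[0,0,0]],
  [10,[4,-1,0],[0,0,0]],
  [10,[3,-1,0],[0,0,0]],
  [10,[3,-0.5,0],[0,0,0]],
  [10,[3,-0.5,0],[0,0,0]],
  [10,[3,-0.5,0],[0,0,0]],
  [10,[3,0,0],[0,0,0]],
  [10,[3,0,0],[0,0,0]],
  [10,[3,0,0],[0,0,0]],
  [10,[3,0.5,0],[0,0,0]],
  [10,[3,0.5,0],[0,0,0]],
  [10,[3,0.5,0],[0,0,0]],
  [10,[0,0,0],[0,0,0]],
])

```text
time_s: 22.07
eef_pos: [549.4, 260.2, 130.8]
ee_rot: [-0.0, 1.0, -0.0, 0.0]
force: [-0.3, 0.7, -1.5]
grip_width: 0.257
```

```bash
python3 look.py b4
```

```text
t 22.12 pos [549.  260.3 130.7] r 74.1 ang 77.5 F [ 0.9  0.3 -1.5] w 0.258
blue [240. 204.] 307 [506. 187.] r 27.0 ang -177.0
blue [217. 208.] 60 [547. 217.] r 32.0 ang 65.0
orange [194. 242.] 42 [545. 328.] r 141.0 ang 85.0
```

View pics/b4.png

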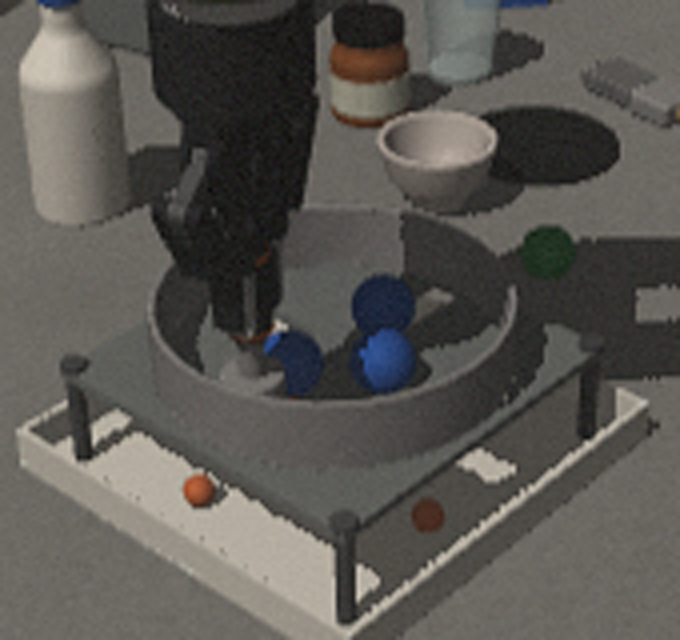

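The fourth bead has dropped and now lies in the tray at crop (198,490). I'll lift out and carry the stirrer back.

>>> carry_out([
  [10,[0,0,-20],[0,0,0]],
  [10,[0,0,-25],[0,0,0]],
  [10,[0,0,-26],[0,0,0]],
  [10,[0,15,0],[0,0,0]],
  [10,[-1,30,0],[0,0,0]],
  [10,[-1,30,0],[0,0,0]],
  [10,[-1,30,0],[0,0,0]],
  [10,[-1,30,0],[0,0,0]],
  [10,[-1,30,0],[0,0,0]],
  [10,[-1,30,0],[0,0,0]],
  [10,[-1,30,0],[0,0,0]],
  [10,[-1,30,0],[0,0,0]],
  [10,[-1,30,0],[0,0,0]],
  [10,[-1,30,0],[0,0,0]],
  [10,[-1,30,0],[0,0,0]],
  [10,[0,30,0],[0,0,0]],
  [10,[0,30,0],[0,0,0]],
  [10,[0,30,0],[0,0,0]],
  [10,[0,15,0],[0,0,0]],
  [10,[0,0,0],[0,0,0]],
])

```text
time_s: 23.78
eef_pos: [537.1, -192.4, 201.2]
ee_rot: [0.0, 1.0, -0.002, -0.0]
force: [0.0, 1.0, -1.6]
grip_width: 0.259
```

```bash
python3 look.py b5 t; python3 -c "
from h import *
s=ctrl.capture('side');crop(s,220,70,345,180,6,'pics/b6.png')"
```

```text
t 23.83 pos [ 537.2 -190.5  201.3] r 378.5 ang -89.4 F [ 0.2  0.7 -1.2] w 0.257
blue [240. 203.] 360 [509. 183.] r 25.0 ang -169.0
blue [215. 211.] 186 [546. 230.] r 44.0 ang 73.0
orange [194. 242.] 41 [545. 328.] r 141.0 ang 85.0
```

View pics/b5t.png

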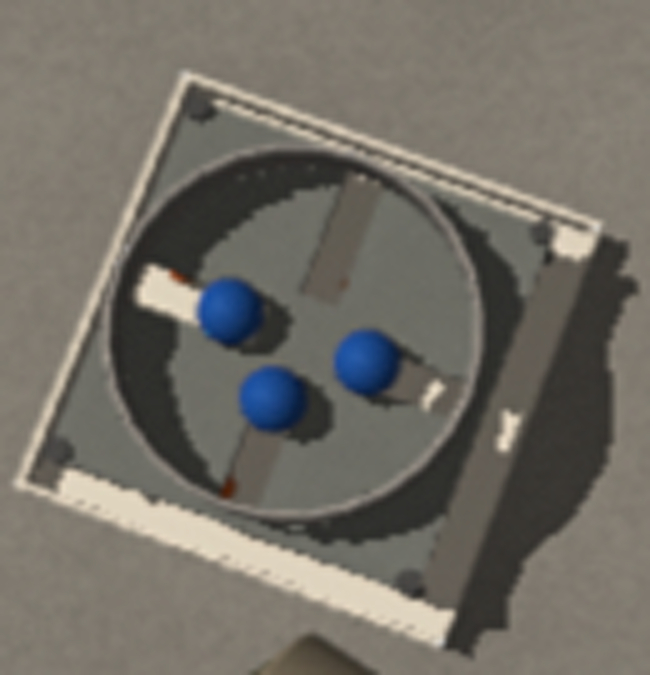

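View pics/b6.png

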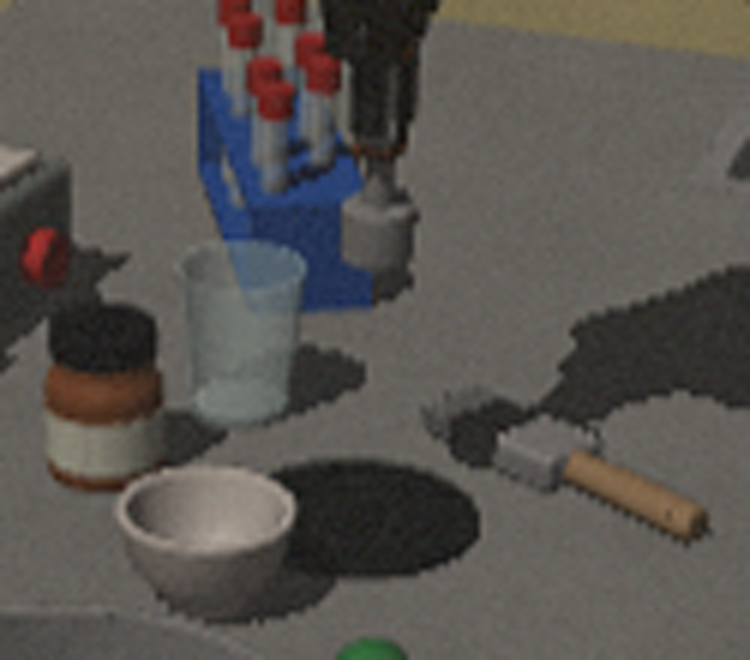

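View pics/b5.png

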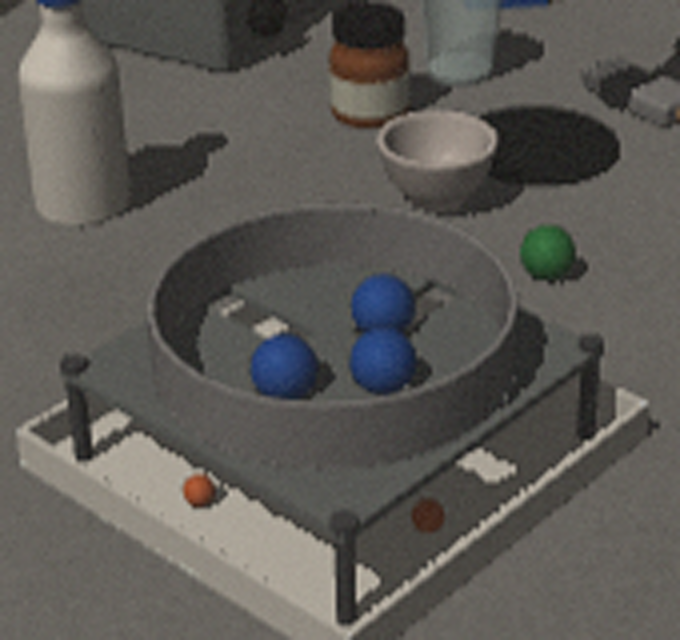

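The deck is clear of orange beads, the three blue balls are still in the pan, and the beads I can see are at tray level under the slots. Next I set the stirrer down.

>>> carry_out([
  [10,[0,0,20],[0,0,0]],
  [10,[0,0,25],[0,0,0]],
  [10,[0,0,25],[0,0,0]],
  [10,[0,0,25],[0,0,0]],
  [10,[0,0,20],[0,0,0]],
  [10,[0,0,10],[0,0,0]],
  [10,[0,0,5],[0,0,0]],
  [10,[0,0,2],[0,0,0]],
  [10,[0,0,1],[0,0,0]],
  [10,[0,0,0],[0,0,0]],
  [10,[0,0,0],[0,0,0]],
])

```text
time_s: 24.85
eef_pos: [538.1, -189.8, 69.8]
ee_rot: [0.0, 1.0, -0.0, 0.001]
force: [-0.1, 0.6, -1.4]
grip_width: 0.258
```

```bash
python3 -c "
from h import *
s=ctrl.capture('side');crop(s,230,80,330,180,6,'pics/c1.png');st=ctrl.sense();print(st['eef_pos'],st['force'],st['ee_rot'])"
```

```text
[ 538.04520603 -189.81567745   69.65242125] [-0.09914975  0.08900993 -1.11461032] [ 3.69695887e-04  9.99999713e-01 -1.19161476e-04  6.49853679e-04]
```

View pics/c1.png

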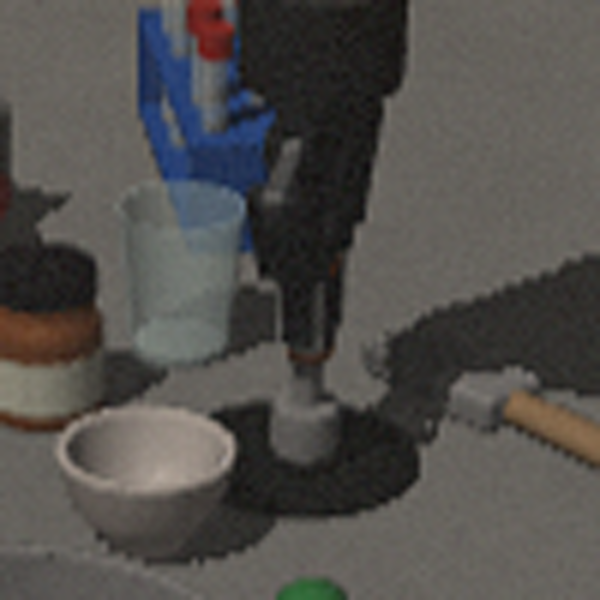

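>>> carry_out([
  [10,[0,0,1],[0,0,0]],
  [10,[0,0,1],[0,0,0]],
  [10,[0,0,1],[0,0,0]],
  [10,[0,0,0],[0,0,0]],
  [10,[0,0,0],[0,0,0]],
])

```text
time_s: 25.32
eef_pos: [537.6, -189.6, 65.7]
ee_rot: [-0.0, 1.0, -0.0, -0.0]
force: [0.3, 0.2, -1.3]
grip_width: 0.262
```

>>> carry_out([
  [10,[0,0,0.5],[0,0,0]],
  [10,[0,0,0],[0,0,0]],
  [10,[0,0,0],[0,0,0]],
])

```text
time_s: 25.57
eef_pos: [537.7, -189.6, 65.3]
ee_rot: [0.0, 1.0, -0.0, -0.0]
force: [0.3, -0.5, -2.0]
grip_width: 0.263
```

```bash
python3 -c "
from h import *
s=ctrl.capture('side');crop(s,230,80,330,180,6,'pics/c2.png');st=ctrl.sense();print(st['eef_pos'],st['force'],st['wrist_torque'])"
```

```text
[ 537.66088131 -189.63990991   65.28974975] [-0.8192323   0.11807345 -1.70490542] [-0.0288384   0.00558596 -0.02045053]
```

>>> carry_out([
  [10,[0,0,0.5],[0,0,0]],
  [10,[0,0,0.5],[0,0,0]],
  [10,[0,0,0],[0,0,0]],
  [10,[0,0,0],[0,0,0]],
])

```text
time_s: 25.95
eef_pos: [537.9, -189.8, 64.9]
ee_rot: [0.0, 1.0, -0.0, 0.0]
force: [0.1, 1.1, 6.0]
grip_width: 0.262
```

Contact, at 6 N. I'll open the fingers gradually, pause, then retreat straight up.

>>> carry_out([
  [30,[0,0,0],[0,0,0]],
  [36,[0,0,0],[0,0,0]],
  [45,[0,0,0],[0,0,0]],
  [60,[0,0,0],[0,0,0]],
  [85,[0,0,0],[0,0,0]],
  [85,[0,0,0],[0,0,0]],
  [85,[0,0,0],[0,0,0]],
  [85,[0,0,0],[0,0,0]],
  [85,[0,0,0],[0,0,0]],
  [85,[0,0,-10],[0,0,0]],
  [85,[0,0,-15],[0,0,0]],
  [85,[0,0,-25],[0,0,0]],
  [85,[0,0,-30],[0,0,0]],
  [85,[0,0,-30],[0,0,0]],
  [85,[0,0,-30],[0,0,0]],
  [85,[0,0,0],[0,0,0]],
  [85,[0,0,0],[0,0,0]],
])

```text
time_s: 27.37
eef_pos: [538.1, -189.9, 206.4]
ee_rot: [0.001, 1.0, -0.0, 0.002]
force: [0.6, 0.6, -0.3]
grip_width: 0.994
```

```bash
python3 look.py d1 t; python3 -c "
from h import *
s=ctrl.capture('side');crop(s,150,60,345,280,3,'pics/d2.png');t=ctrl.capture('top');cv2.imwrite('pics/d3.png',t['color'])
print(onz(s,194,242,14),onz(t,175.6,165,14))"
```

```text
t 27.42 pos [ 537.6 -189.5  204.6] r 377.6 ang -89.3 F [ 0.2  0.1 -0. ] w 0.997
blue [240. 203.] 358 [509. 183.] r 25.0 ang -169.0
blue [215. 211.] 189 [546. 230.] r 44.0 ang 73.0
orange [194. 242.] 41 [545. 328.] r 141.0 ang 85.0
[585.07185618 263.70296685  14.        ] [577.10328928 264.08675684  14.        ]
```

View pics/d2.png

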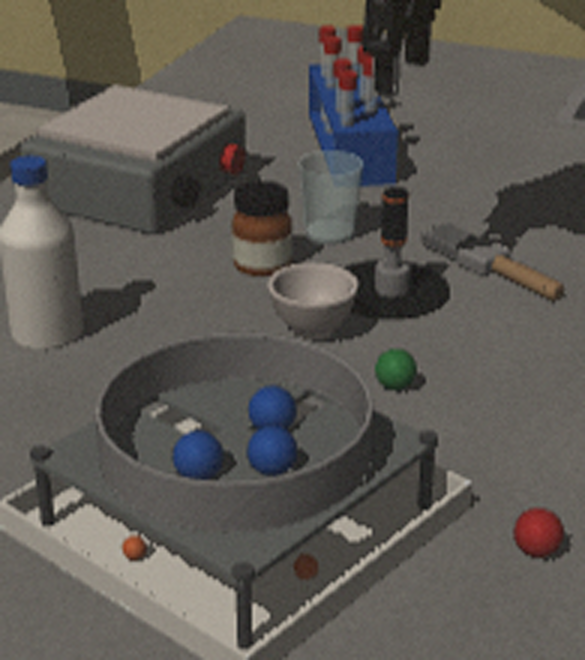

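View pics/d1t.png

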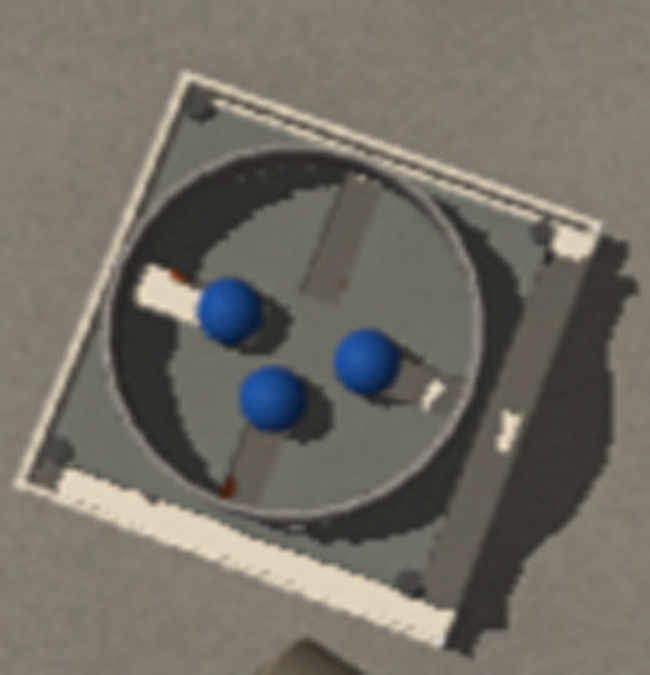

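View pics/d3.png

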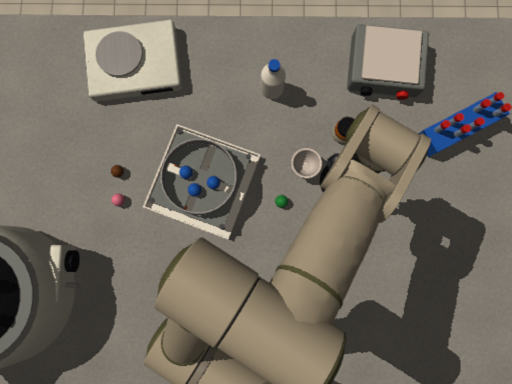

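```bash
python3 -c "
from rig import ctrl
print(ctrl.finish_job())"
```

```text
the job is handed in; nothing more can be done
None
```

The job is handed in at about 27.5 s. By my last pictures, all five orange beads are out of the pan, the three blue balls are still in it, and the stirrer stands upright on its coaster with the gripper clear above it.

I took the stirrer by its handle and swept it once round the pan wall. Two beads stopped on slot edges and needed a second pass, and I pushed the inner bead straight into a slot. I then set the stirrer back down and let go.

- **Beads:** no orange bead shows on the deck from above. Only three of the five can be seen in the tray. The other two were swept into slots and then gone from the pan, so I take them to be in the tray, hidden under the deck; I saw no bead on the bench.
- **A false start:** midway, a view from above showed one bead I had thought was down still resting on a slot edge. I went back and swept it in, and afterwards saw it in the tray.
- **Forces:** the highest force I read was about 10 N, a brief sideways push while sweeping. Setting the stirrer down read 6 N.
- **Other things on the bench:** as far as the pictures show, the beaker, jar, brush, mortar and look-alike balls are where they were.

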